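Zero the light checker and hold the optical cell in its beam

ROBOT

A 6-joint arm with a two-finger parallel gripper is mounted at the origin on the work surface. World frame = base frame: x ahead of the robot, y to its left, z up, the work surface at z = 0. Lengths are in m, angles in rad, forces in N, time in s.
With the tool pointing down it reaches from about 0.35 to 0.8 m from the base axis. Payload 7.3 kg.
Tool frame: the origin (TCP) lies on the centre line of the jaws, within the pads' length; the fingertips stand 8 mm ahead of it and the grasp point (between the pads) lies 11 mm behind it; z points along the fingers, y is the direction in which the jaws open and shut (so a half turn about z gives the same grasp; the last joint's range is limited). The gripper opens to 85 mm and grips with 20 to 120 N. Pads are 22 mm wide; open, the fingers measure 114 mm over their backs; the gripper's body (76 mm by 85 mm) begins 54 mm behind the grasp point. The pads swing forward as they close: fully open they stand 13 mm farther back than shut.
Start: joints at [1.152, 0.342, 1.524, -0, 1.275, -0.146], TCP at [0.141, 0.506, 0.239] pointing down, gripper open.
Joint ranges: [-2.53, 2.53], [-0.77, 2.02], [0.04, 2.7], [-1, 4.14], [0.28, 2.66], [-3.11, 3.11]. Speed limits (rad/s): [2.57, 2.57, 3.14, 3.14, 3.14, 3.14].

INTERFACE

Orientations are given as [roll, pitch, yaw] about the fixed x, y, z axes, in that order (R = Rz(yaw) Ry(pitch) Rx(roll)).
In Python, from station import move_pose, servo_line, move_joints, open_gripper, grasp, sleep, inverse_kinematics, snapshot, calibration, Unreachable, job_done, masks_of, spot_point, get_time_s, get_qpos, get_qvel, get_joint_torque, get_position, get_tcp_rot, get_contact_force, get_moment, get_grip_width gives the robot as it stands. The module is installed in compiled form; this text tells all that it offers. Calls block until the motion is done:
- move_pose(position, orientation): joint-space move of the TCP to a pose.
- servo_line(position, rotation=None, max_speed=0.15, contact_N=None): straight line of the TCP; rotation=None keeps the orientation; max_speed is the mean speed in m/s. With contact_N (N) it stops when the force on the tool has changed by that much, and returns True; else False.
- move_joints(angles): joint-space move.
- open_gripper() and grasp(newtons=None): open the fingers fully, or close them until they stop; newtons is the grip in N (None keeps the last).
- sleep(seconds).
- inverse_kinematics(position, orientation): joint angles nearest the present ones, or None.
- snapshot(name): name is "scene" or "top" or "wrist"; returns the picture (400x640x3 uint8, red, green, blue); there is no depth.
- calibration(name): a dict with "mtx" (3x3 intrinsics, pixels), "R" (3x3) and "t" (3): a world point X has camera coordinates R X + t; the wrist camera has in their place "mount" (4x4, takes a point from camera to tool coordinates, whose origin is the TCP and whose axes are the flange's). Camera axes: x right, y down, z forward; pixel columns grow to the right and rows downward; lengths in m; the calibration is good to about 2 mm. A picture is of the moment at which its call begins: read the wrist's pose just before it. calibration takes no time and is no camera call.
A pose or a line that the arm cannot do raises Unreachable and nothing moves.
- job_done(): hands the job in, once; it reports no verdict.
Trained networks look in the newest picture that a camera, given by its name, has taken for a name from the list of things; names that differ only in an ending like _2 or _b are one class to them, and where a whole thing is asked for, a point or a joint stands for the part that bears it (a point fixed in the world has none). Each returns a list of dicts, best first, with "confidence" (0 to 1); they miss things now and then, are a little off and sometimes report something else, mostly with a low value. They report only what shows in the picture. A call takes as long as a camera call.
- masks_of(camera, query): "mask" (400x640 bool, what is visible of it) and "extent" ([left, top, right, bottom] in pixels, round what is visible of it).
- spot_point(camera, query): "at" ([column, row] in pixels: a listed point, or the origin of a listed thing).
Readings, each from a call of its own:
- get_time_s(): time.
- get_qpos(): joint angles.
- get_qvel(): joint speeds.
- get_joint_torque(): joint torques, N m.
- get_position(): TCP position.
- get_tcp_rot(): TCP orientation.
- get_contact_force(): force on the tool from outside, world axes, zero at the start.
- get_moment(): the same for the moment, N m.
- get_grip_width(): finger opening in m.
Only numpy, scipy, OpenCV 4.12 (cv2) and the standard library are available. Lean on these libraries where they do the work, as an engineer would, in place of code of your own. Each camera call takes 0.05 s, during which the arm holds its last target.

TASK

With the light path still empty, turn the zero knob on the light checker until its yellow pointer reads zero (points at the red mark) and leave it there. Then pick up the blue-capped optical cell by its two frosted faces only, with nothing ever touching its clear windows, and hold it upright in the middle of the light path between the lamp and the detector, windows facing the two lenses, clear of the checker itself. Finish while still holding it there, and leave everything else where it is.

Things in the scene. Friction and masses are not known exactly. Their poses are not given: they have to be found in the camera images.
- checker: the light checker, fixed: black base plate 130 mm (its x) by 350 mm (its y), 15 mm thick; origin at the centre of its underside, on the table. At its +y end a white console 118 by 120 mm, top 60 mm above the table, with the zero knob on it. Towards -y two white towers, lamp (red strip on top) then detector (blue strip). The light runs along its y axis
- beam (a point): the middle of the light path, 110 mm above the table, at x 0, y -75 mm of the checker; its axes, y along the light. Half-way between the two lens faces, 70 mm apart: black barrels 30 mm across and 15 mm long on the towers (50 mm in x by 35 mm in y, tops 130 mm above the table, 100 mm apart). Open below it down to the base plate, 95 mm lower
- zero_knob (a joint): angle of the zero knob about its vertical axis, rad, growing anticlockwise seen from above; 0 = yellow pointer at the long red mark (on the checker's -x side), where it must be set. It starts between 0.5 and 1.4, stays where it is left (friction 0.04 N m), stops at +-1.8
- knob_grip (a point): on the knob axis (x 0, y 110 mm of the checker), 90 mm above the table, turning with the knob: a grey round skirt 48 mm across (top 74 mm above the table) and on it an upright grip bar 44 mm long, 12 mm wide, 28 mm tall (top 102 mm above the table). The bar lies along this point's x axis, the pointer towards its -x
- cell_center (a point): centre, 27.5 mm above the underside, of the cell to be held: blue cap, white frosted body 20 (x) by 28 (y) by 55 mm tall, 50 g. The two frosted faces, the wider ones, look to its own +-x, 20 mm apart; the two clear windows (blue-green, 14 by 40 mm, 1.5 mm proud, 31 mm over both) to its own +-y. z is up. Stands loose on the tray, in any of its three places
- cell: the same optical cell; origin at the centre of its underside, same axes
- cell_windows: the two clear windows of the blue-capped cell (part of it; origin and axes as the cell's): nothing may touch them
- tray: dark grey fixed tray plate 75 (x) by 290 (y) by 6 mm thick, three cells standing on it about 88 mm apart along its y; origin under its centre
- spare_a: another cell of the same shape with a grey cap, standing loose on the tray; origin at the centre of its underside; leave it
- spare_b: as spare_a
- cleaner: loose white bottle with red cap, 56 mm across, 130 mm tall; origin under its centre; leave it
- tape: loose yellow roll of tape lying flat, 90 mm across, 22 mm tall; leave it
- driver: loose screwdriver with red handle; leave it
- carton: loose small cardboard box 90 by 120 by 60 mm tall; leave it
- screw_cup: loose aluminium bowl, 70 mm across, 45 mm tall; leave it

How it is judged:
By the outcome, as a careful person would: the job done as asked, in the order asked, and still so for the second after the job is handed in, while the arm keeps its last pose, push and grip.
It also fails if it takes over 48 s, if anything falls off the work surface, if the arm or the gripper's body presses on something with over 40 N, if the wrist force passes 120 N, or if a joint passes its speed limit or range.

## Working session

There is one attempt and no reset: what is moved stays moved. The work goes in short steps, each a Python script; the robot and the scene stay as the last script left them, time stands still between calls to the robot, and variables do not carry over. Pictures are saved under pics/ and viewed, and the job is handed in when it is done.

```bash
mkdir -p pics; ls
python3 - <<'E'
from station import *
import cv2,numpy as np
for n in ["scene","top","wrist"]:
    im=snapshot(n); cv2.imwrite(f"pics/a_{n}.png",im[:,:,::-1]); c=calibration(n); print(n,{k:np.round(v,3).tolist() for k,v in c.items()})
    if n!="wrist":
        for q in ["checker","knob_grip","cell_center","cell","spare_a","tray","beam"]:
            r=spot_point(n,q); print(q,[(np.round(d["at"]).tolist(),round(d["confidence"],2)) for d in r][:4])
print(get_time_s(),get_tcp_rot())
E
```

```text
pics
scene {'mtx': [[383.418, 0.0, 325.1], [0.0, 383.418, 200.551], [0.0, 0.0, 1.0]], 'R': [[-0.048, 0.999, 0.008], [0.823, 0.044, -0.567], [-0.566, -0.02, -0.824]], 't': [0.016, -0.362, 1.407]}
checker [([334.0, 258.0], 0.9)]
knob_grip [([379.0, 245.0], 0.6)]
cell_center [([310.0, 194.0], 0.66)]
cell [([308.0, 198.0], 0.52)]
spare_a [([339.0, 201.0], 0.7), ([279.0, 196.0], 0.57), ([310.0, 196.0], 0.39)]
tray [([311.0, 197.0], 0.77)]
beam [([307.0, 238.0], 0.82)]
top {'mtx': [[398.704, 0.0, 329.719], [0.0, 398.704, 199.154], [0.0, 0.0, 1.0]], 'R': [[-0.015, -1.0, 0.02], [-0.995, 0.013, -0.095], [0.094, -0.021, -0.995]], 't': [-0.001, 0.534, 1.462]}
checker [([314.0, 176.0], 0.75)]
knob_grip [([343.0, 222.0], 0.54), ([285.0, 169.0], 0.46)]
cell_center [([338.0, 224.0], 0.61)]
cell [([434.0, 160.0], 0.62), ([316.0, 172.0], 0.3)]
spare_a [([362.0, 225.0], 0.61), ([312.0, 224.0], 0.47)]
tray [([334.0, 223.0], 0.75), ([435.0, 160.0], 0.32)]
beam [([338.0, 172.0], 0.88)]
wrist {'mtx': [[308.564, 0.0, 320.507], [0.0, 308.564, 200.944], [0.0, 0.0, 1.0]], 'mount': [[-0.001, -0.965, -0.263, 0.066], [1.0, -0.001, -0.0, 0.001], [-0.0, -0.263, 0.965, -0.135], [0.0, 0.0, 0.0, 1.0]]}
0.85 [3.14152476e+00 1.56444352e-05 2.86880625e+00]
```

View pics/a_scene.png

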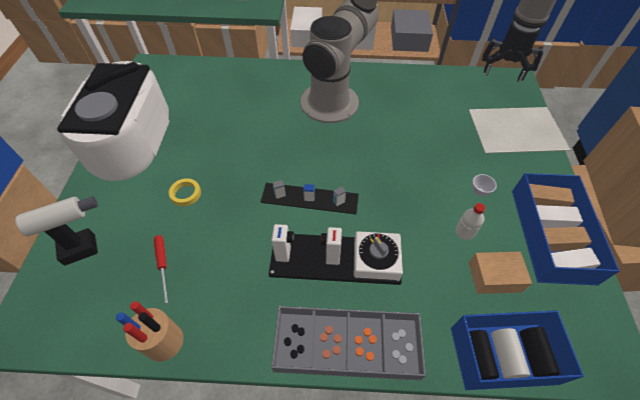

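View pics/a_top.png

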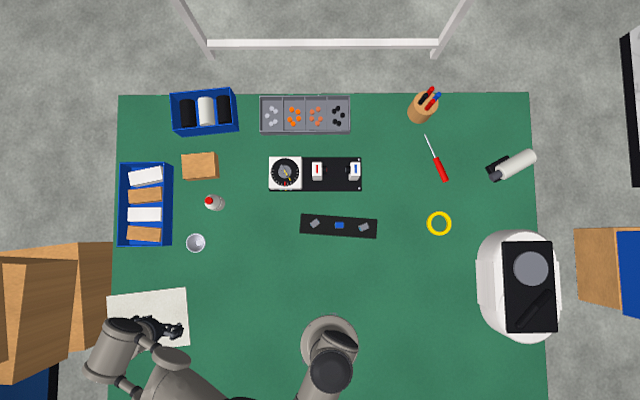

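```bash
cat > h.py <<'E'
import numpy as np,cv2
from station import *
from scipy.spatial.transform import Rotation as Ro
def rotm(r): return Ro.from_euler('xyz',r).as_matrix()
def cam(n,pos=None,rot=None):
    c=calibration(n); K=np.array(c["mtx"])
    if n!="wrist": return K,np.array(c["R"]),np.array(c["t"])
    T=np.eye(4); T[:3,:3]=rotm(rot); T[:3,3]=pos
    M=np.linalg.inv(T@np.array(c["mount"])); return K,M[:3,:3],M[:3,3]
def onz(C,uv,z):
    K,R,t=C; d=R.T@np.linalg.inv(K)@np.array([uv[0],uv[1],1.]); o=-R.T@t
    return o+d*(z-o[2])/d[2]
def proj(C,X):
    K,R,t=C; p=(np.atleast_2d(X)@R.T+t)@K.T; return p[:,:2]/p[:,2:]
E
python3 - <<'E'
from h import *
S=cam("scene");T=cam("top")
for nm,a,b,z in [("checker",(334,258),(314,176),0),("knob",(379,245),(285,169),.09),("cellc",(310,194),(338,224),.0335),("sp1",(339,201),(312,224),.006),("sp2",(279,196),(362,225),.006),("tray",(311,197),(334,223),0),("beam",(307,238),(338,172),.11)]:
    print(nm,onz(S,a,z).round(3),onz(T,b,z).round(3))
for n in ["scene","top"]:
    im=cv2.imread(f"pics/a_{n}.png"); x,y=(230,150) if n=="scene" else (250,130)
    cv2.imwrite(f"pics/az_{n}.png",cv2.resize(im[y:y+140,x:x+200],None,fx=4,fy=4,interpolation=2))
E
```

```text
checker [0.629 0.039 0.   ] [0.626 0.05  0.   ]
knob [0.631 0.151 0.09 ] [0.639 0.152 0.09 ]
cellc [ 0.441 -0.039  0.033] [ 0.441 -0.038  0.034]
sp1 [0.443 0.047 0.006] [0.443 0.059 0.006]
sp2 [ 0.434 -0.134  0.006] [ 0.437 -0.129  0.006]
tray [ 0.429 -0.038  0.   ] [ 0.446 -0.024  0.   ]
beam [ 0.631 -0.032  0.11 ] [ 0.622 -0.037  0.11 ]
```

Run:
```python
from h import *
def look(p,yaw,nm):
    move_pose(p,[np.pi,0,yaw]); sleep(.2)
    P=np.array(get_position());r=np.array(get_tcp_rot()); im=snapshot("wrist"); np.savez(f"{nm}.npz",P=P,r=r)
    cv2.imwrite(f"pics/{nm}.png",im[:,:,::-1]); C=cam("wrist",P,r); print(nm,P,r,get_time_s())
    return C
C=look([.5,-.04,.25],np.pi,"w_cell")
for q,z in [("cell_center",.0335),("cell",.006),("spare_a",.006),("tray",0)]:
    print(q,[(np.round(d["at"]).tolist(),onz(C,d["at"],z).round(4),round(d["confidence"],2)) for d in spot_point("wrist",q)][:3])
C=look([.62,.09,.3],np.pi,"w_knob")
for q,z in [("checker",0),("knob_grip",.09),("beam",.11)]:
    print(q,[(np.round(d["at"]).tolist(),onz(C,d["at"],z).round(4),round(d["confidence"],2)) for d in spot_point("wrist",q)][:3])
print(get_time_s(), get_qpos())
```

```text
w_cell [ 0.50002436 -0.03944236  0.25001992] [ 3.14152331e+00  9.90275106e-06 -3.14066144e+00] 3.425
cell_center [([320.0, 118.0], array([ 0.4351, -0.039 ,  0.0335]), 0.58)]
cell [([316.0, 117.0], array([ 0.4349, -0.0436,  0.006 ]), 0.62)]
spare_a [([243.0, 112.0], array([ 0.4293, -0.13  ,  0.006 ]), 0.93), ([391.0, 129.0], array([0.4479, 0.0459, 0.006 ]), 0.66), ([498.0, 304.0], array([0.6877, 0.2093, 0.006 ]), 0.41)]
tray [([319.0, 112.0], array([ 0.4288, -0.0403,  0.    ]), 0.76), ([7.0, 118.0], array([ 0.4349, -0.4159,  0.    ]), 0.62), ([315.0, 118.0], array([ 0.4351, -0.0459,  0.    ]), 0.55)]
w_knob [0.61944473 0.08860402 0.30007689] [-3.14133367e+00 -4.10921479e-04  3.13982189e+00] 4.6417
checker [([288.0, 172.0], array([0.6293, 0.0435, 0.    ]), 0.67)]
knob_grip [([375.0, 187.0], array([0.6315, 0.1511, 0.09  ]), 0.86)]
beam [([209.0, 190.0], array([ 0.63  , -0.0317,  0.11  ]), 0.56), ([562.0, 99.0], array([0.5372, 0.3312, 0.11  ]), 0.53)]
4.7917 [ 2.09152499e-02  5.02835374e-01  1.10561342e+00 -3.25948954e-05
  1.53296575e+00 -1.54899653e+00]
```

View pics/w_cell.png

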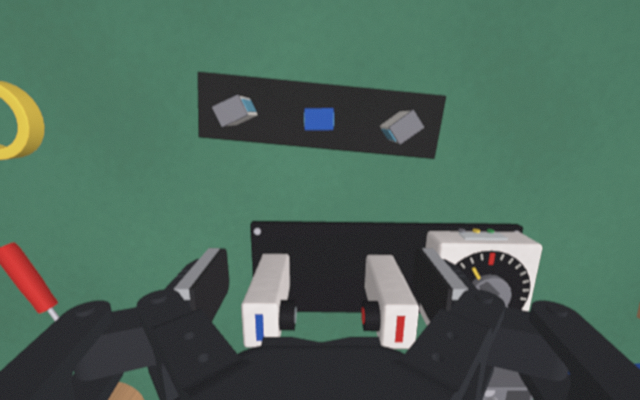

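View pics/w_knob.png

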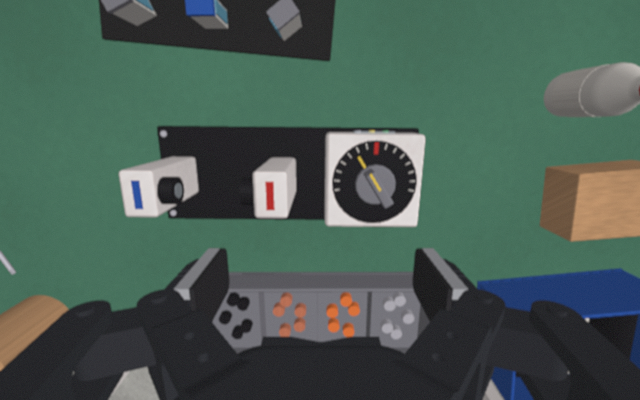

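Run:
```python
from h import *
im=cv2.imread("pics/w_knob.png"); cv2.imwrite("pics/z1.png",cv2.resize(im[115:235,310:440],None,fx=5,fy=5,interpolation=2))
cv2.imwrite("pics/z2.png",cv2.resize(im[110:230,110:270],None,fx=5,fy=5,interpolation=2))
im=cv2.imread("pics/w_cell.png"); cv2.imwrite("pics/z3.png",cv2.resize(im[60:170,190:450],None,fx=3,fy=3,interpolation=2))
cv2.imwrite("pics/z4.png",cv2.resize(im[95:145,285:355],None,fx=10,fy=10,interpolation=2))
```

```text
(no output)
```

View pics/z1.png

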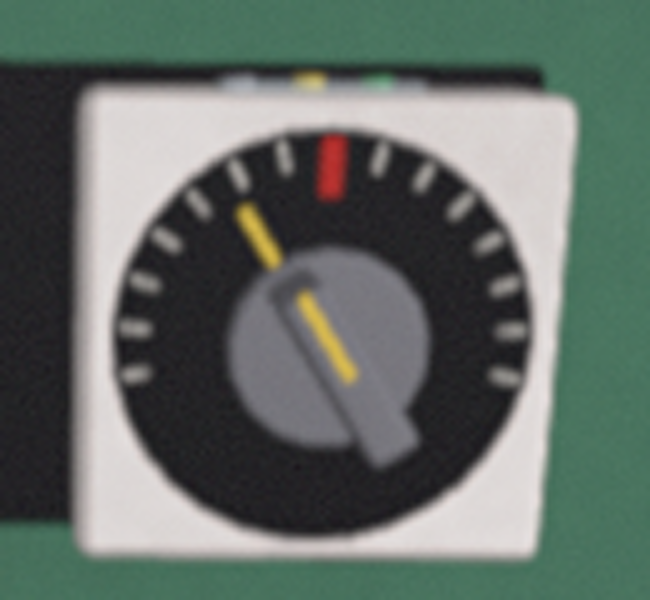

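View pics/z3.png

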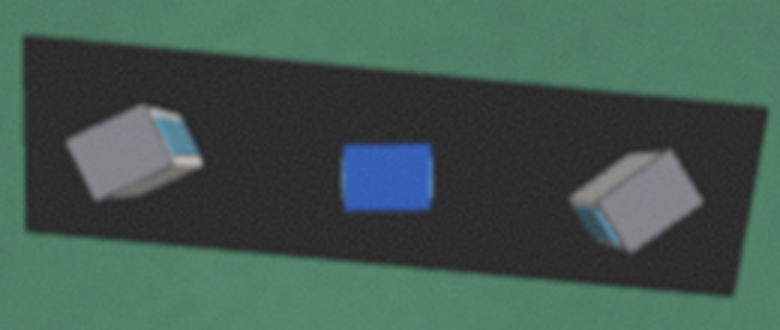

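View pics/z4.png

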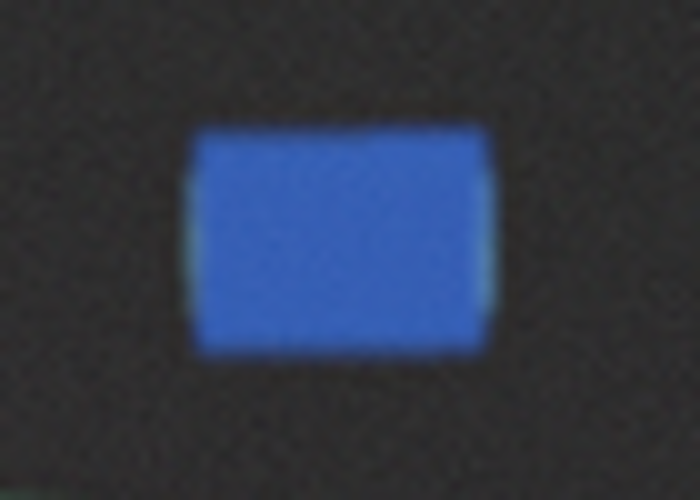

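View pics/z2.png

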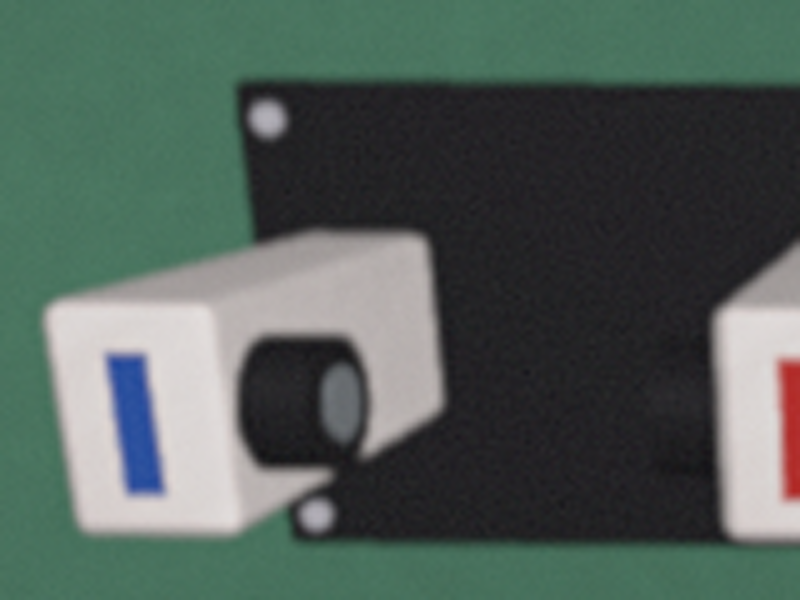

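Run:
```python
from h import *
from scipy.optimize import least_squares
d=np.load("w_knob.npz");C=cam("wrist",d["P"],d["r"])
a=lambda x,y:(x/5+110,y/5+110); b=lambda x,y:(x/5+310,y/5+115)
L=[((-65,-175,15),a(240,82)),((-65,175,15),b(543,68)),((65,-175,15),a(295,540)),((-25,-142.5,130),a(45,300)),((-25,-107.5,130),a(212,303)),((25,-142.5,130),a(78,533)),((25,-107.5,130),a(240,533)),((-25,-42.5,130),a(715,306)),((25,-42.5,130),a(726,540)),((0,110,60),b(322,334))]
X=np.array([l[0] for l in L])/1e3;U=np.array([l[1] for l in L])
def W(p): return X@rotm([0,0,p[2]]).T+np.array([p[0],p[1],0])
f=lambda p:(proj(C,W(p))-U).ravel()
r=least_squares(f,[.63,.043,0],loss='soft_l1'); p=r.x
print(p, r.fun.reshape(-1,2).round(1).tolist())
k=np.array([p[0],p[1],0])+rotm([0,0,p[2]])@[0,.11,.09]; bm=np.array([p[0],p[1],0])+rotm([0,0,p[2]])@[0,-.075,.11]
print("knob",k,"beam",bm)
ang=lambda A,B:np.arctan2(*(A-B)[1::-1])
for nm,z,A,B in [("red",.061,b(333,137),b(331,197)),("ptr dial",.061,b(243,207),b(277,267)),("ptr bar",.102,b(303,295),b(351,381)),("bar left edge",.102,b(283,303),b(378,468))]:
    A,B=onz(C,A,z),onz(C,B,z); an=(ang(A,B)-np.pi-p[2]+np.pi)%(2*np.pi)-np.pi; print(nm,an.round(3),A.round(4),B.round(4))
A=onz(C,b(268,282),.102)
# cell
d=np.load("w_cell.npz");C=cam("wrist",d["P"],d["r"]); im=cv2.imread("pics/w_cell.png")
hsv=cv2.cvtColor(im,cv2.COLOR_BGR2HSV); m=cv2.inRange(hsv,(105,120,100),(125,255,255)); m[:90]=0;m[150:]=0;m[:,:290]=0;m[:,350:]=0
c=max(cv2.findContours(m,0,2)[0],key=cv2.contourArea)[:,0].astype(float)
w=np.array([onz(C,u,.061)[:2] for u in c]); R=cv2.minAreaRect((w*1e4).astype(np.float32)); print("cap rect",np.array(R[0])/1e4,np.array(R[1])/10,R[2])
mu=cv2.moments(m,True); print("centroid",onz(C,(mu['m10']/mu['m00'],mu['m01']/mu['m00']),.061))
g=w-w.mean(0); e=np.linalg.eigh(g.T@g)[1][:,1]; print("long axis deg",np.degrees(np.arctan2(e[1],e[0])))
```

```text
[ 0.63066487  0.04345268 -0.01409268] [[-3.9, -1.5], [0.2, -0.6], [-3.0, 0.4], [12.9, -0.4], [14.7, -0.6], [13.5, 0.7], [14.8, 1.1], [-20.6, -0.5], [-19.7, 0.3], [-1.9, 0.7]]
knob [0.63221502 0.15344175 0.09      ] beam [ 0.62960796 -0.03153988  0.11      ]
red 0.025 [0.5832 0.1561 0.061 ] [0.5974 0.1563 0.061 ]
ptr dial 0.552 [0.5998 0.1351 0.061 ] [0.6144 0.1439 0.061 ]
ptr bar 0.547 [0.6139 0.1438 0.102 ] [0.6332 0.1552 0.102 ]
bar left edge 0.557 [0.6156 0.1395 0.102 ] [0.6533 0.1622 0.102 ]
cap rect [ 0.43641406 -0.04047517] [30.50437012 21.55008698] 89.98776245117188
centroid [ 0.4361646  -0.04082264  0.061     ]
long axis deg 88.26424422171723
```

```bash
cat > fit.py <<'E'
from h import *
from scipy.optimize import least_squares
d=np.load("w_knob.npz");C=cam("wrist",d["P"],d["r"])
a=lambda x,y:(x/5+110,y/5+110); b=lambda x,y:(x/5+310,y/5+115)
L=[((-65,-175,15),a(240,82)),((-65,175,15),b(543,68)),((65,-175,15),a(295,540)),((-25,-160,130),a(45,300)),((-25,-125,130),a(212,303)),((25,-160,130),a(78,533)),((25,-125,130),a(240,533)),((-25,-25,130),a(715,306)),((25,-25,130),a(726,540)),((0,110,60),b(322,334))]
X=np.array([l[0] for l in L])/1e3;U=np.array([l[1] for l in L])
def W(p): return X@rotm([0,0,p[2]]).T+np.array([p[0],p[1],0])
f=lambda p:(proj(C,W(p))-U).ravel()
r=least_squares(f,[.63,.043,0],loss='soft_l1'); p=r.x
print(p, r.fun.reshape(-1,2).round(1).tolist())
k=np.array([p[0],p[1],0])+rotm([0,0,p[2]])@[0,.11,.09]; bm=np.array([p[0],p[1],0])+rotm([0,0,p[2]])@[0,-.075,.11]
print("knob",k,"beam",bm)
ang=lambda A,B:np.arctan2(*(A-B)[1::-1])
for nm,z,A,B in [("red",.061,b(333,137),b(331,197)),("ptr dial",.061,b(243,207),b(277,267)),("ptr bar",.102,b(303,295),b(351,381)),("bar left edge",.102,b(283,303),b(378,468))]:
    A,B=onz(C,A,z),onz(C,B,z); an=(ang(A,B)-p[2])%(2*np.pi)-np.pi; print(nm,an.round(3))
# plate edge yaw
A,B=onz(C,a(240,82),.015),onz(C,b(543,68),.015); print("edge yaw",np.arctan2(-(B-A)[0],(B-A)[1]),np.linalg.norm(A-B))
A,B=onz(C,b(120,80),.06),onz(C,b(545,95),.06);print("console edge",np.arctan2(-(B-A)[0],(B-A)[1]))
E
python3 fit.py
```

```text
[ 0.63074878  0.04657022 -0.01311718] [[-1.6, -1.3], [2.5, -0.7], [-0.8, 0.6], [-1.6, -0.4], [0.2, -0.6], [-0.3, 0.7], [1.0, 1.1], [0.1, -0.2], [0.1, 0.6], [0.6, 0.7]]
knob [0.63219163 0.15656076 0.09      ] beam [ 0.62976502 -0.02842333  0.11      ]
red 0.024
ptr dial 0.551
ptr bar 0.546
bar left edge 0.556
edge yaw -0.011120391354507876 0.3448965134155425
console edge -0.037324385568837916
```

```bash
cat >> h.py <<'E'
def pic(nm):
    P=np.array(get_position());r=np.array(get_tcp_rot()); im=snapshot("wrist"); np.savez(f"{nm}.npz",P=P,r=r)
    cv2.imwrite(f"pics/{nm}.png",im[:,:,::-1]); return cam("wrist",P,r)
E
python3 - <<'E'
from h import *
b=lambda x,y:(x/5+310,y/5+115)
d=np.load("w_knob.npz");C=cam("wrist",d["P"],d["r"]); print(onz(C,b(350,372),.102))
move_pose([.632,.155,.17],[np.pi,0,np.pi+.537-2*np.pi]); sleep(.2)
C=pic("w_hov"); print(get_position(),get_tcp_rot(),get_qpos(),get_time_s())
print([(x["at"],onz(C,x["at"],.09),x["confidence"]) for x in spot_point("wrist","knob_grip")][:2])
E
```

```text
[0.63115786 0.15485232 0.102     ]
[0.63288925 0.15432393 0.17200469] [-3.14013732e+00  3.04594080e-03 -2.60635979e+00] [ 1.21673779e-01  6.25955656e-01  1.24203574e+00 -1.13668433e-04
  1.27022725e+00 -1.98431973e+00] 5.675
[([320.0, 208.8], array([0.63309383, 0.15378736, 0.09      ]), 0.79)]
```

View pics/w_hov.png

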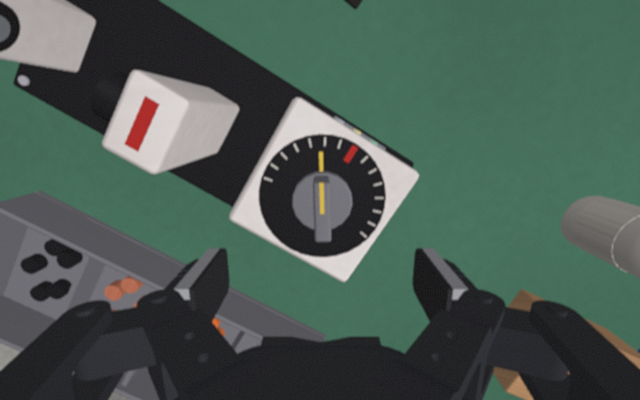

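Run:
```python
from h import *
d=np.load("w_hov.npz");C=cam("wrist",d["P"],d["r"])
c=onz(C,(322,210),.102); print(c)
k=np.array([c[0]*.5+.6325*.5,c[1]*.5+.1545*.5]);print(k)
print(servo_line([k[0],k[1],.087],[np.pi,0,-2.6045],max_speed=.12,contact_N=12),get_position(),get_contact_force())
grasp(30); sleep(.2)
print(get_grip_width(),get_position(),get_tcp_rot(),get_contact_force(),get_moment(),get_qpos(),get_time_s())
```

```text
[0.62996904 0.15360523 0.102     ]
[0.63123452 0.15405261]
False [0.63179895 0.15414239 0.08779708] [0.97366621 0.48350266 0.10800967]
0.011737280869319713 [0.6312698  0.15409447 0.08720756] [-3.14155492e+00  1.93126113e-04 -2.60448921e+00] [-0.50868948 -0.05114875  2.35848008] [ 0.00948996  0.12007518 -0.01005242] [ 1.21553453e-01  7.07321052e-01  1.33847528e+00  4.88559865e-05
  1.09560440e+00 -1.98636866e+00] 7.425
```

Run:
```python
from h import *
q=np.array(get_qpos()); psi=get_tcp_rot()[2]
dl=(psi-(np.pi-.003-2*np.pi)); print(dl); q0=q.copy()
for s in (.5,1.):
    q=q0.copy(); q[5]+=dl*s; move_joints(q)
sleep(.2); print(get_tcp_rot(),get_position(),get_contact_force(),get_moment(),get_grip_width())
pic("w_turn")
open_gripper(); P=get_position(); servo_line([P[0],P[1],.17],max_speed=.15); sleep(.2); pic("w_turn2"); print(get_time_s())
im=cv2.imread("pics/w_turn2.png"); cv2.imwrite("pics/z5.png",cv2.resize(im[110:290,230:410],None,fx=3.3,fy=3.3,interpolation=2))
```

```text
0.5401034424668714
[3.14149852e+00 1.41873342e-04 3.14144130e+00] [0.63124755 0.15413449 0.08720288] [-1.3842852  -0.22070548  2.27146414] [0.09965889 0.14724933 0.08427035] 0.011146351076916495
10.0667
```

View pics/w_turn2.png

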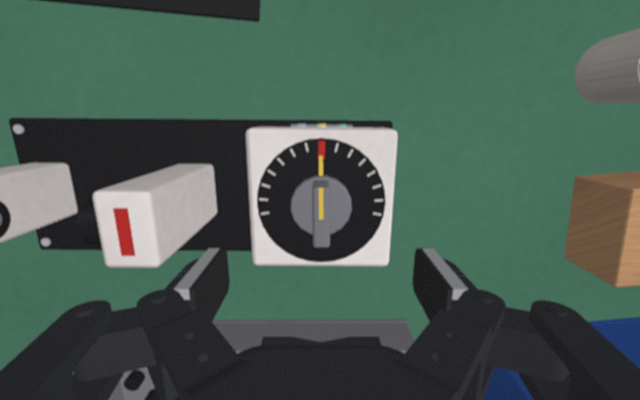

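View pics/z5.png

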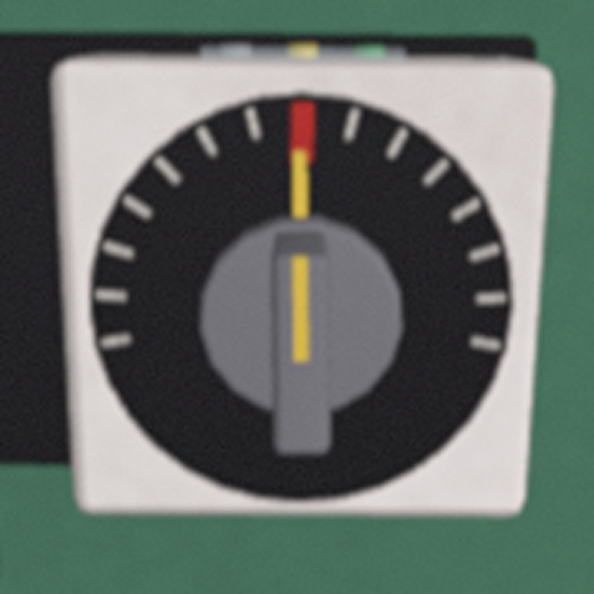

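Run:
```python
from h import *
im=cv2.imread("pics/w_turn2.png").astype(int); d=np.load("w_turn2.npz");C=cam("wrist",d["P"],d["r"]); print(d["P"],d["r"])
B,G,R=im[...,0],im[...,1],im[...,2]
for r in range(138,222,3):
    row=slice(305,338); red=np.clip(R-np.maximum(G,B)-20,0,None)*(G<80); yel=np.clip(np.minimum(R,G)-B-20,0,None)
    x=np.arange(305,338); o=[]
    for w in (red[r,row],yel[r,row]): o.append((round((w*x).sum()/max(w.sum(),1),2),int(w.sum())))
    print(r,o, end=' ; ')
g=im[...,:].sum(2)
# dial ellipse / ticks
reg=(B>140)&(G>140)&(R>140); n,l,st,ce=cv2.connectedComponentsWithStats(reg.astype(np.uint8)[130:270,240:400])
pts=[ce[i]+[240,130] for i in range(1,n) if 4<st[i,4]<80]
w=np.array([onz(C,p,.061)[:2] for p in pts]); print(np.array(pts).round(1).tolist())
from scipy.optimize import least_squares
r=least_squares(lambda p:np.hypot(w[:,0]-p[0],w[:,1]-p[1])-p[2],[.631,.154,.045],loss='soft_l1',f_scale=.001); print(r.x, (r.fun*1e3).round(1))
c=r.x
print("tick angles",np.degrees(np.arctan2(-(w[:,1]-c[1]),-(w[:,0]-c[0]))).round(1))
```

```text
[0.63072916 0.15401933 0.16862952] [-3.14136854e+00 -2.16288803e-03  3.13852741e+00]
138 [(np.float64(0.0), 0), (np.float64(0.0), 0)] ; 141 [(np.float64(321.38), 565), (np.float64(0.0), 0)] ; 144 [(np.float64(321.36), 758), (np.float64(0.0), 0)] ; 147 [(np.float64(321.36), 750), (np.float64(0.0), 0)] ; 150 [(np.float64(321.34), 745), (np.float64(0.0), 0)] ; 153 [(np.float64(321.03), 749), (np.float64(0.0), 0)] ; 156 [(np.float64(323.0), 121), (np.float64(320.3), 299)] ; 159 [(np.float64(324.0), 29), (np.float64(320.33), 383)] ; 162 [(np.float64(0.0), 0), (np.float64(320.45), 398)] ; 165 [(np.float64(0.0), 0), (np.float64(320.51), 415)] ; 168 [(np.float64(0.0), 0), (np.float64(320.5), 414)] ; 171 [(np.float64(0.0), 0), (np.float64(320.5), 413)] ; 174 [(np.float64(0.0), 0), (np.float64(320.49), 381)] ; 177 [(np.float64(0.0), 0), (np.float64(0.0), 0)] ; 180 [(np.float64(0.0), 0), (np.float64(0.0), 0)] ; 183 [(np.float64(0.0), 0), (np.float64(0.0), 0)] ; 186 [(np.float64(0.0), 0), (np.float64(0.0), 0)] ; 189 [(np.float64(0.0), 0), (np.float64(320.49), 351)] ; 192 [(np.float64(0.0), 0), (
[... 274 characters left out ...]
0), (np.float64(320.72), 345)] ; 210 [(np.float64(0.0), 0), (np.float64(320.79), 356)] ; 213 [(np.float64(0.0), 0), (np.float64(320.81), 356)] ; 216 [(np.float64(0.0), 0), (np.float64(320.8), 357)] ; 219 [(np.float64(0.0), 0), (np.float64(320.68), 104)] ; [[306.1, 146.3], [336.0, 147.5], [292.1, 152.1], [349.9, 152.9], [280.4, 161.3], [361.6, 161.8], [270.9, 172.0], [370.9, 172.9], [265.1, 185.1], [376.5, 186.0], [262.7, 198.9], [378.7, 199.6], [264.9, 212.6], [377.0, 213.5]]
[0.6327583  0.1546946  0.04704271] [ 0.4 -0.4  0.2 -0.1 -0.3 -0.2  0.2  0.1  0.1  0.1  0.2  0.2 -0.5  0.1]
tick angles [  13.6  -15.    27.9  -29.3   42.4  -43.6   56.5  -58.    70.9  -72.3
   85.1  -86.3   99.4 -100.7]
```

Run:
```python
from h import *
print(servo_line([.632,.1543,.087],[np.pi,0,np.pi-.001],max_speed=.15,contact_N=12))
grasp(30); sleep(.1)
q=np.array(get_qpos()); psi=get_tcp_rot()[2]%(2*np.pi); q[5]+=psi-(np.pi-.0150); move_joints(q); sleep(.3)
print(psi-np.pi,get_tcp_rot()[2]%(2*np.pi)-np.pi,get_grip_width())
open_gripper(); P=get_position(); servo_line([P[0],P[1],.19],max_speed=.2); sleep(.15); C=pic("w_turn3"); print(get_time_s())
im=cv2.imread("pics/w_turn3.png"); cv2.imwrite("pics/z6.png",cv2.resize(im[110:290,230:410],None,fx=3.3,fy=3.3,interpolation=2))
im=im.astype(int);B,G,R=im[...,0],im[...,1],im[...,2]
x=np.arange(305,338)
for r in range(132,222,4):
    red=(np.clip(R-np.maximum(G,B)-20,0,None)*(G<80))[r,305:338]; yel=np.clip(np.minimum(R,G)-B-20,0,None)[r,305:338]
    print(r,*[round((w*x).sum()/max(w.sum(),1),2) for w in (red,yel)],end=' ; ')
```

```text
False
-0.0009931044508579845 -0.01503416641132782 0.011169935219520607
13.65
132 0.0 0.0 ; 136 0.0 0.0 ; 140 320.5 0.0 ; 144 320.49 0.0 ; 148 320.5 0.0 ; 152 319.31 320.82 ; 156 318.75 320.67 ; 160 0.0 320.66 ; 164 0.0 320.67 ; 168 0.0 320.68 ; 172 0.0 0.0 ; 176 0.0 0.0 ; 180 0.0 320.5 ; 184 0.0 320.67 ; 188 0.0 320.67 ; 192 0.0 320.68 ; 196 0.0 320.67 ; 200 0.0 320.76 ; 204 0.0 320.77 ; 208 0.0 320.77 ; 212 0.0 0.0 ; 216 0.0 0.0 ; 220 0.0 0.0 ;
```

View pics/z6.png

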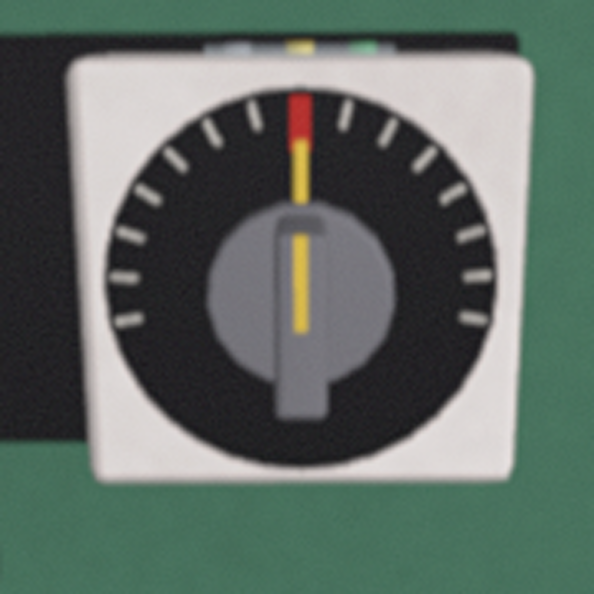

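Run:
```python
from h import *
move_pose([.437,-.041,.20],[np.pi,0,np.pi/2]); sleep(.25)
C=pic("w_ch"); print(get_position(),get_tcp_rot(),get_qpos(),get_time_s())
print([(x["at"],onz(C,x["at"],.0335),x["confidence"]) for x in spot_point("wrist","cell_center")][:2])
im=cv2.imread("pics/w_ch.png"); cv2.imwrite("pics/z7.png",cv2.resize(im[140:260,240:400],None,fx=5,fy=5,interpolation=2))
```

```text
[ 0.43733684 -0.04065832  0.19976832] [-3.14124617e+00 -1.27251063e-04  1.57206331e+00] [-2.67556114e-01  2.26383565e-01  1.80668870e+00  3.42430910e-05
  1.10888823e+00 -2.68838381e-01] 15.025
[([321.5, 185.0], array([ 0.43902119, -0.03902866,  0.0335    ]), 0.85)]
```

View pics/w_ch.png

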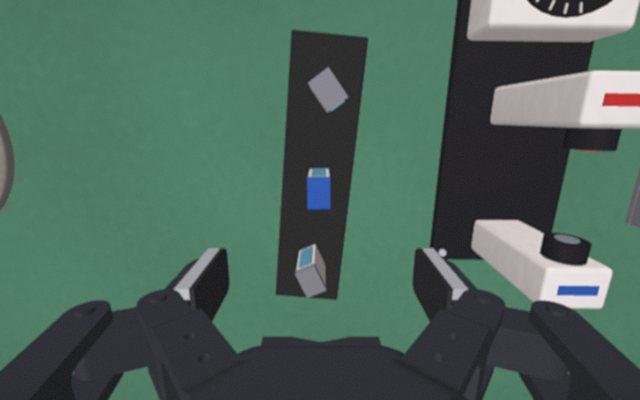

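View pics/z7.png

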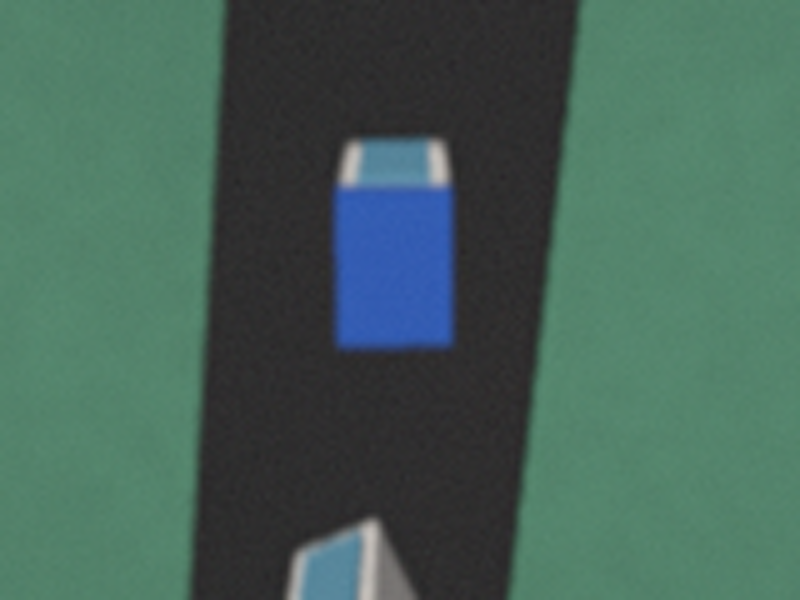

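Run:
```python
from h import *
d=np.load("w_ch.npz");C=cam("wrist",d["P"],d["r"]); f=lambda x,y:onz(C,(x/5+240,y/5+140),.061)
TL,TR,BL,BR=f(335,187),f(453,187),f(337,348),f(453,347)
print((TL+TR+BL+BR)/4,np.linalg.norm(TL-TR),np.linalg.norm(TL-BL))
e=TL+TR-BL-BR; yaw=np.arctan2(e[1],e[0]); print("y axis dir",yaw, "x edge", [np.arctan2(*(v[1::-1])) for v in (TL-TR,BL-BR)])
m=(TL+TR+BL+BR)/4
print(servo_line([m[0],m[1],.036-.011+.001],[np.pi,0,np.pi/2],max_speed=.12,contact_N=8),get_position(),get_contact_force())
C=pic("w_pre"); print(get_time_s())
```

```text
[ 0.43655932 -0.04113106  0.061     ] 0.021225186854679688 0.030246280611173546
y axis dir 1.5758179336798162 x edge [np.float64(-3.1412778635605836), np.float64(-3.132307616390388)]
False [ 0.43692932 -0.041221    0.02647105] [-0.91711788  0.0332679   0.62795407]
16.725
```

View pics/w_pre.png

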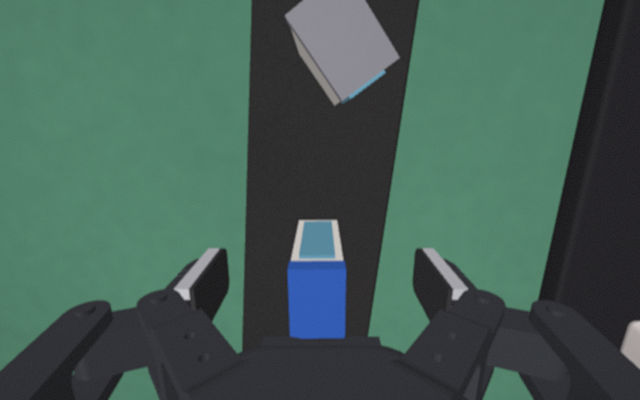

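Run:
```python
from h import *
grasp(25); sleep(.2); print(get_grip_width(),get_position(),get_contact_force())
P=get_position(); servo_line([P[0],P[1],.12],max_speed=.15); sleep(.1)
C=pic("w_lift"); print(get_grip_width(),get_contact_force(),get_time_s())
im=snapshot("scene"); cv2.imwrite("pics/s_lift.png",cv2.resize(im[130:290,230:440,::-1],None,fx=3.5,fy=3.5,interpolation=2))
```

```text
0.02006782498565491 [ 0.43662459 -0.0411323   0.02609806] [0.657211   0.17075443 1.76981795]
0.01990944638991103 [ 0.30722944 -0.46493548 -1.23813919] 18.4583
```

View pics/w_lift.png

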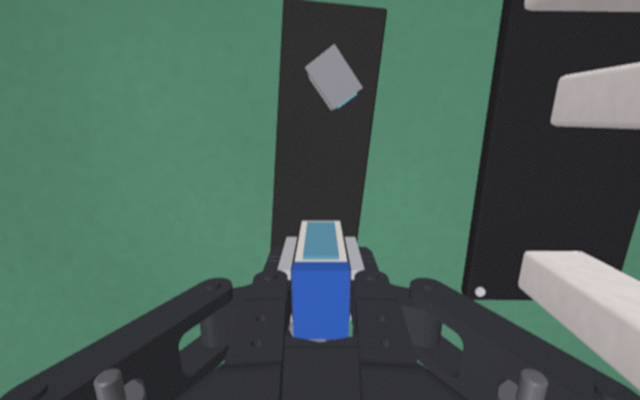

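View pics/s_lift.png

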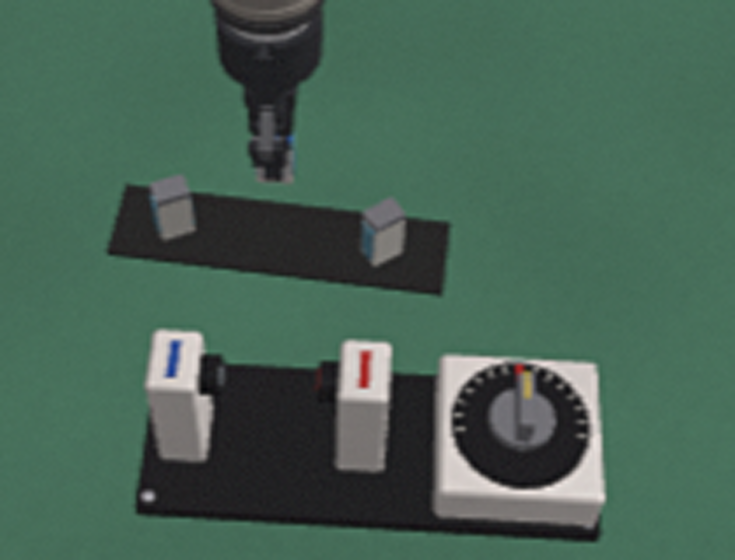

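Run:
```python
from h import *
P=get_position(); servo_line([P[0],P[1],.21],max_speed=.2)
servo_line([.630,-.0295,.21],[np.pi,0,np.pi/2-.013],max_speed=.15); sleep(.3)
C=pic("w_bh"); print(get_position(),get_tcp_rot(),get_qpos(),get_grip_width(),get_time_s())
print([(x["at"],onz(C,x["at"],.11),x["confidence"]) for x in spot_point("wrist","beam")][:2])
im=snapshot("top"); cv2.imwrite("pics/t_bh.png",cv2.resize(im[120:240,240:400,::-1],None,fx=5,fy=5,interpolation=2))
```

```text
[ 0.62987722 -0.02954245  0.21020772] [3.14138109e+00 2.78158174e-05 1.55770368e+00] [-1.68328821e-01  5.59174659e-01  1.25412650e+00  5.38772552e-06
  1.32807817e+00 -1.55237467e-01] 0.019666093202087336 20.9
[([318.1, 204.9], array([ 0.62852739, -0.02968537,  0.11      ]), 0.89), ([154.1, 263.9], array([ 0.49080922, -0.07892161,  0.11      ]), 0.73)]
```

View pics/w_bh.png

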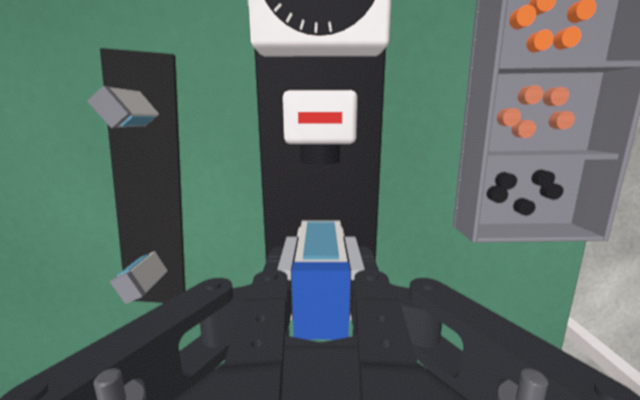

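View pics/t_bh.png

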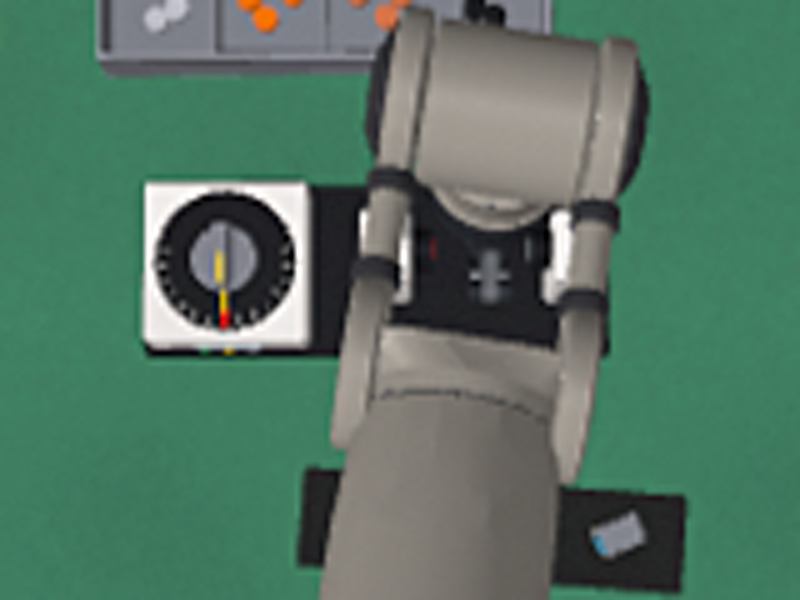

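Run:
```python
from h import *
d=np.load("w_bh.npz");C=cam("wrist",d["P"],d["r"])
c=np.array([onz(C,u,.13) for u in [(282.5,90),(357,90),(284,142.5),(356.5,143.5)]]); print(c.round(4)); m=c.mean(0)
Rz=rotm([0,0,-.013]); bm=m+Rz@np.array([0,-.0675,0]); print("lamp",m,"beam est",bm, "near-face est",(c[2]+c[3])/2+Rz@np.array([0,-.05,0]))
im=cv2.imread("pics/w_bh.png"); cv2.imwrite("pics/z8.png",cv2.resize(im[80:180,260:380],None,fx=6,fy=6,interpolation=2))
```

```text
[[0.6066 0.0549 0.13  ]
 [0.6556 0.0542 0.13  ]
 [0.6061 0.0209 0.13  ]
 [0.6558 0.0195 0.13  ]]
lamp [0.63104113 0.03737814 0.13      ] beam est [ 0.63016365 -0.03011616  0.13      ] near-face est [ 0.63031238 -0.0297886   0.13      ]
```

View pics/z8.png

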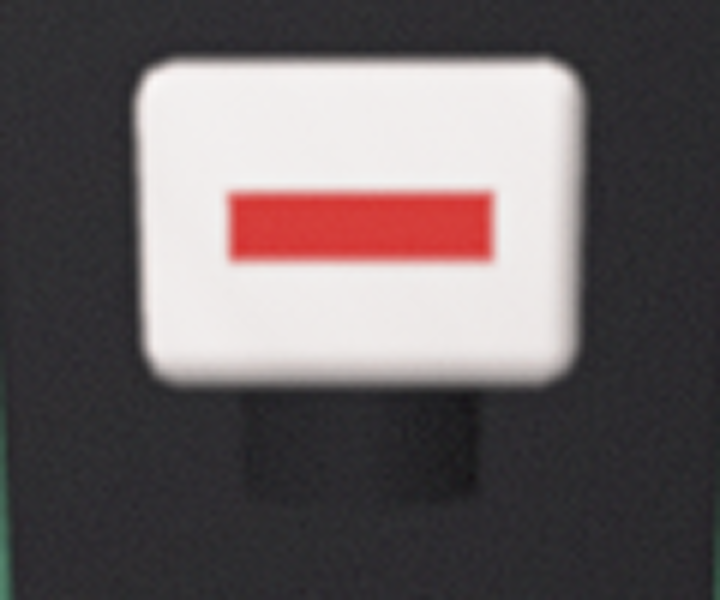

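Run:
```python
from h import *
print(servo_line([.6302,-.0298,.1026],[np.pi,0,np.pi/2-.013],max_speed=.08,contact_N=10)); sleep(.4)
C=pic("w_end"); print(get_position(),get_tcp_rot(),get_qvel().round(4),get_contact_force(),get_grip_width(),get_time_s())
im=snapshot("scene"); cv2.imwrite("pics/s_end.png",cv2.resize(im[150:300,240:420,::-1],None,fx=4,fy=4,interpolation=2))
im=snapshot("top"); cv2.imwrite("pics/t_end.png",cv2.resize(im[120:240,240:400,::-1],None,fx=5,fy=5,interpolation=2))
print([(x["at"],x["confidence"]) for x in spot_point("scene","cell_center")][:2], proj(cam("scene"),[.6302,-.0298,.11]))
```

```text
False
[ 0.6302162  -0.02981081  0.10266285] [3.14149537e+00 1.03268282e-05 1.55776880e+00] [ 0.0002  0.0016  0.0002 -0.0022  0.0003  0.0002] [-0.26268616 -0.27388778 -0.90808671] 0.01960575657632202 22.9417
[] [[307.75245161 237.77473978]]
```

View pics/w_end.png

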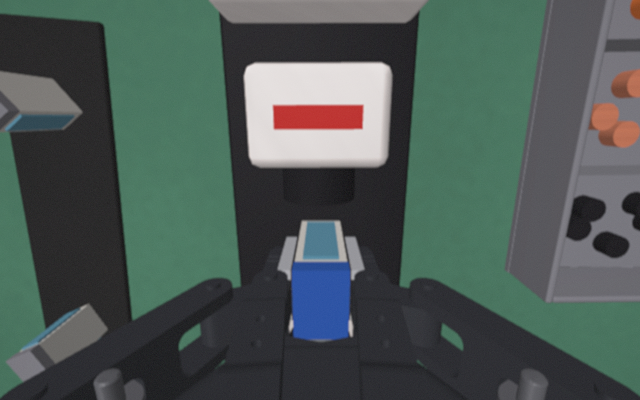

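View pics/s_end.png

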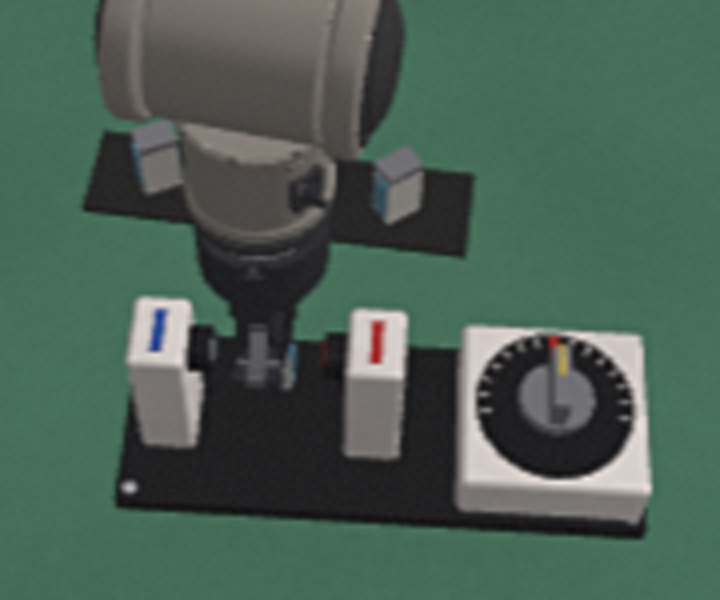

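View pics/t_end.png

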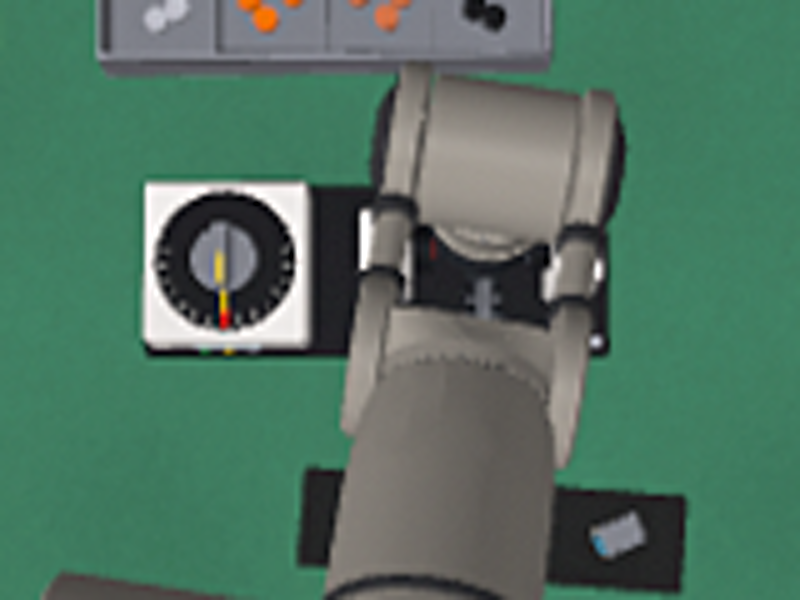

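Run:
```python
from h import *
S=cam("scene"); f=lambda X:((proj(S,X)-[240,150])*4).round(0).tolist()
print(f([[.6402,-.0148,.0825],[.6402,-.0148,.1375],[.6402,-.044,.0825],[.6402,-.03,.11]]))
d=np.load("w_end.npz");C=cam("wrist",d["P"],d["r"]); z=.1375
print(onz(C,(292,264),z),onz(C,(350,264),z),onz(C,(293,337),z),onz(C,(350,337),z))
```

```text
[[295.0, 387.0], [293.0, 345.0], [249.0, 385.0], [270.0, 365.0]]
[ 0.62079981 -0.01290734  0.1375    ] [ 0.64136811 -0.01320403  0.1375    ] [ 0.62000919 -0.04339821  0.1375    ] [ 0.64170453 -0.04371531  0.1375    ]
```

Run:
```python
from h import *
print(get_grip_width(),get_position()); job_done(); print(get_time_s())
```

```text
0.01989612951591503 [ 0.63020475 -0.02978923  0.10259748]
the job is handed in; nothing more can be done
the job is handed in; nothing more can be done
```

The zero knob is set and the blue-capped cell is being held in the light path. I handed the job in at about 23 s of the 48 s allowed.

- **Knob:** I gripped the bar and turned it about 0.54 rad to the red mark with the light path empty. A close-up showed it about 0.015 rad short, so I regripped and corrected it. The last close-up put the pointer within about 0.2 pixel of the red mark's centre line, roughly 0.005 rad.
- **Cell:** I gripped it across the two frosted faces at 25 N. The grip width stayed between 19.6 and 20.1 mm, and the pictures showed no slip. I saw nothing near the windows in them.
- **Holding position:** I lowered it between the lenses from above. The cell centre was aimed at (0.630, -0.030, 0.110), turned 0.013 rad to match the checker, and no contact was felt on the way down. The final wrist picture puts the cell about 1.5 mm from that point, within the calibration error. The scene view shows clear gaps to both lenses.
- **Not confirmed:** The network did not find the cell in the last scene picture, because the gripper hides most of it. For that view I compared the cell's projected position with the picture instead, and it agreed to about 1 pixel.
- **Everything else:** The last views show the two spare cells still on the tray and the knob still at zero. I did not check the bottle, tape, screwdriver, carton and bowl again at the end; the arm did not work near them.

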